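Change a finished housing on the levelling plate and level it

ROBOT

A 6-joint arm with a two-finger parallel gripper is mounted at the origin on a cart in front of the work surface, level with it; the furniture and walls round the work are solid. World frame = base frame: x ahead of the robot, y to its left, z up, the work surface at z = 0. Lengths are in m, angles in degrees, forces in N, time in s.
With the tool pointing down it reaches from about 0.425 to 0.95 m from the base axis. Payload 14.7 kg.
Tool frame: the origin (TCP) lies at the very end of the fingers, on their centre line; the grasp point (between the pads) lies behind it (robot.grasp_offset is the z of the grasp point in the tool frame, in m); z points along the fingers, y is the line along which they close (so a half turn about z gives the same grasp; the last joint's range is limited). The gripper opens to 85 mm and grips with 20 to 120 N. Pads are 22 mm wide; open, the fingers measure 114 mm over their backs; the gripper's body (76 mm by 85 mm) begins 54 mm behind the grasp point. The pads swing forward as they close: fully open they stand 13 mm farther back than shut.
Start: joints at [-65.867, 27.513, 91.461, -0, 61.026, -2.67], TCP at [0.293, -0.58, 0.231] pointing down, gripper open.
Joint ranges: [-157.49, 157.49], [-46.99, 117.5], [13.45, 153.17], [-89.5, 269.5], [5.16, 153.95], [-167.48, 167.48]. Speed limits (degrees/s): [108.29, 108.29, 136.94, 172.46, 172.46, 172.46].

INTERFACE

Orientations are given as [roll, pitch, yaw] about the fixed x, y, z axes, in that order (R = Rz(yaw) Ry(pitch) Rx(roll)).
In Python, from rig import robot gives the robot as it stands.
- The arm moves only by the tool servo_tool, never from a script. Its argument "increments" is a list of rows, each a list of 6 numbers: the shift along the tool's x, y, z in units of 0.2 m (1.0 is 0.2 m), then the turn, a rotation vector about the tool's x, y, z in units of 180 degrees (1.0 is 180 degrees). In form: [[tx, ty, tz, wx, wy, wz], ...]. A call has 1 to 10 rows; each row shifts and turns the commanded pose from where the row before left it, along the tool's axes as they then stand; what a row does not reach is not made up. A row lasts 1/10 s, in which the tool goes at most 50 mm and 8.59 degrees, less where a joint would pass 70% of its speed; a pose out of reach is approached as far as the arm can. A call with a number of a shift or a turn outside -1 to 1 is refused whole. A call with a gripper value outside its range is refused whole. "grip" is the closure, from -1 (fully open) to 1 (shut), set as the call begins (left out, the last holds). The fingers move at their own pace and stop on an object; "force" is the grip in N (left out, the last holds). Time passes only in rows, so rows that do not move let the fingers close. It gives the time, the measured TCP pose, the force, the opening and the grip force at its end, in the units of the state.
- robot.observe(): the state, without advancing time (a new reading comes with each control period).
- robot.grab_frame(name): name is "side" or "top"; returns the picture (420x560x3 uint8, red, green, blue); there is no depth.
- robot.camera_model(name): a dict with "fx", "fy", "cx", "cy" (pixels), "pose" (4x4, takes a point from camera to world coordinates). Camera axes: x right, y up, looking along -z (the intrinsics and any distortion apply to the point x, -y, -z); pixel columns grow to the right and rows downward; lengths in m; the calibration is good to about 2 mm. A picture is of the moment at which its call begins. camera_model takes no time and is no camera call.
- robot.hand_in(): hands the job in; it is judged then, once.
Trained networks look in the newest picture that a camera, given by its name, has taken for a name from the list of things; names that differ only in an ending like _2 or _b are one class to them, and where a whole thing is asked for, a point or a joint stands for the part that bears it (a point fixed in the world has none). Each returns a list of dicts, best first, with "p" (0 to 1); they miss things now and then, are a little off and sometimes report something else, mostly with a low value. They report only what shows in the picture. A call takes as long as a camera call.
- robot.boxes_of(camera, label): "rect" ([left, top, right, bottom] in pixels, round what is visible of it).
- robot.spot_point(camera, label): "point" ([column, row] in pixels: a listed point, or the origin of a listed thing).
The state is a dict: "time": time; "q": joint angles; "joint_vel": joint speeds; "effort": joint torques, N m; "tcp_pos": TCP position; "eef_rot": TCP orientation; "contact_force": force on the tool from outside, world axes, zero at the start; "torque": the same for the moment, N m; "grip_width": finger opening in m; "finger_force": force on a finger pad.
Only numpy, scipy, OpenCV 4.12 (cv2) and the standard library are available. Lean on these libraries where they do the work, as an engineer would, in place of code of your own. Each camera call takes 0.05 s, during which the arm holds its last target. There are 200 camera calls.

TASK

One of the two housings on the levelling plate already has its sealing bead, the raised rectangular line round its circuit board: move it to the flat grey tray, lying flat beside the finished one there, and leave the other housing on the plate. Set the waiting housing from the bench down between the pins of the nest this frees, lens end the same way as the housing that stayed. Then turn the plate's two jack knobs, whichever way each needs, until the plate is level both ways for the next fill, and disturb nothing else.

Things in the scene. Friction and masses are not known exactly. Their poses are not given: they have to be found in the camera images.
- stand: levelling stand, screwed down: grey base plate (150 x 176 mm, top 17 mm up, with an arm to its -y side) carrying a dark cradle that tilts left to right, and on that an aluminium plate that tilts front to back; 210 mm in x, 246 mm in y over all. Origin on the worktop under the middle of the plate; x away from the robot, y left, z up; turned only a little from the world axes
- plate_mid (a point): middle of the upper face of the aluminium plate (136 mm in x, 168 mm in y, 8 mm thick), 48 mm above the worktop when level; axes are the plate's own, z normal to it. Tilts with the plate
- nest_left (a point): middle of the nest on the plate's +y side, on its upper face, 48 mm from plate_mid. A housing lies in the nest with its length along the plate's x, among six locating pins (6 mm thick, 9 mm high, tapered tops) that leave 2.5 mm play beside it and 3.5 mm at each end; two pins on each long side, 42 mm either way of its middle, which is free for fingers, and one at each end
- nest_right (a point): the same for the nest on the plate's -y side
- front_tilt (a joint): tilt of the plate front to back, rad; 0 level, positive when the front edge (-x, robot side) is high; starts within 0.054 either way. Positive turn of knob_front raises it by 0.04 rad per rad
- side_tilt (a joint): tilt of the plate left to right, rad; 0 level, positive when the left edge (+y) is high; starts within 0.054 either way. Positive turn of knob_side lowers it (raises the right edge) by 0.04 rad per rad
- knob_front (a joint): turn of the front jack knob, rad, positive clockwise seen from above, stops at 1.6 either way; clockwise raises the front edge (-x) of the plate. Stays where left
- knob_side (a joint): turn of the side jack knob, rad, positive clockwise seen from above, stops at 1.6 either way; clockwise raises the right edge (-y) of the plate. Stays where left
- knob_front_grip (a point): on the upright axis of the front jack knob, at the height to grip, 80 mm above the worktop: round black ribbed knob, 32 mm across, from 64 to 90 mm above the worktop, 115 mm in front (-x) of the plate's middle; leans at most 3 degrees with the cradle
- knob_side_grip (a point): on the axis of the side jack knob, at the height to grip, 66 mm above the worktop: the same knob, from 50 to 76 mm above the worktop, 132 mm to the right (-y) of the plate's middle; always upright
- housing_done: black moulded housing, 118 x 58 mm, 16 mm high (20 mm over the lens), 85 g; origin at the centre of its underside, x along its length towards the round silver lens at one end, z up. This one is finished: a raised rectangular bead frames its circuit board. Starts in one of the two nests
- housing_stay: black moulded housing, 118 x 58 mm, 16 mm high (20 mm over the lens), 85 g; origin at the centre of its underside, x along its length towards the round silver lens at one end, z up. Not finished: no bead, a small plain block on its face. Starts in the other nest and stays there
- housing_new: black moulded housing, 118 x 58 mm, 16 mm high (20 mm over the lens), 85 g; origin at the centre of its underside, x along its length towards the round silver lens at one end, z up. The waiting one: no bead, a small plain block on its face. Starts on the bench between the stand and the tray, turned up to 1.5 rad from the direction it will have in the nest
- housing_tray: black moulded housing, 118 x 58 mm, 16 mm high (20 mm over the lens), 85 g; origin at the centre of its underside, x along its length towards the round silver lens at one end, z up. Finished, with bead; lies along the right (-y) half of the tray from the start, its centre about 47 mm from the tray's
- tray: flat grey tray, 150 mm in its x, 200 mm in its y, floor 3 mm thick, lip 3 mm thick and 8 mm high over all, fixed; origin at the centre of its underside. Its left (+y) half is free: a housing lies there with its length along the tray's x, its centre about 45 mm from the tray's
- tape: roll of masking tape lying flat, 76 mm across, 19 mm high; bystander, origin at the centre of its underside
- marker: marker pen, 131 mm long, lying; bystander
- hexkey: hex key lying flat, 75 mm long; bystander
- grease: small grease jar, 54 mm across, 48 mm high; bystander, origin at the centre of its underside
- jar: small screw jar, 62 mm across and high; bystander, origin at the centre of its underside
- driver_blue: screwdriver lying, 196 mm long; bystander
- driver_red: screwdriver lying, 196 mm long; bystander
- new_lens (a point): centre of the lens on the waiting housing, 47 mm from its centre along its x

How it is judged (in metres and radians):
At the end, for the whole second after the job is handed in: Beaded housing flat on the tray floor (centre within 60 mm in tray x, 90 mm in y) with the other; new and staying housings flat in the two nests (7 mm, 3 mm in height), new lens to +x; plate within 0.014 rad of level; housings at rest (x of housing_done in the frame of tray between -0.06 and 0.06 m and y of housing_done in the frame of tray between -0.09 and 0.09 m and z of housing_done in the frame of tray between 0.0005 and 0.007 m and angle between each of housing_done, housing_tray's own z axis and vertical below 0.06 rad and x of housing_tray in the frame of tray between -0.06 and 0.06 m and y of housing_tray in the frame of tray between -0.09 and 0.09 m and z of housing_tray in the frame of tray between 0.0005 and 0.007 m and ((horizontal distance between housing_new and nest_left below 0.007 m and z of housing_new in the frame of nest_left between -0.003 and 0.003 m) or (horizontal distance between housing_new and nest_right below 0.007 m and z of housing_new in the frame of nest_right between -0.003 and 0.003 m)) and ((horizontal distance between housing_stay and nest_left below 0.007 m and z of housing_stay in the frame of nest_left between -0.003 and 0.003 m) or (horizontal distance between housing_stay and nest_right below 0.007 m and z of housing_stay in the frame of nest_right between -0.003 and 0.003 m)) and x of new_lens in the frame of plate_mid above 0.035 m and angle between plate_mid's own z axis and vertical below 0.014 rad and linear speed of each of housing_new, housing_done below 0.01 m/s); the robot touches nothing.
It fails at once if the housing that stays is taken or knocked out of its nest (distance of housing_stay from where it was at the start of the episode above 0.025 m).
It fails at once if the finished housing in the tray is pushed far or lifted (distance of housing_tray from where it was at the start of the episode above 0.03 m).
It fails at once if a bystander on the bench is knocked about (moved more than 40 mm) (distance of any of tape, marker, hexkey, grease, jar, driver_blue, driver_red from where it was at the start of the episode above 0.04 m).
It also fails if it takes over 72 s, if anything falls off the work surface, if the arm or the gripper's body presses on something with over 40 N, if the wrist force passes 120 N, or if a joint passes its speed limit or range.

## Working session

There is one attempt and no reset: what is moved stays moved. The work goes in short steps, Python scripts to look and compute and a tool call to move; the robot and the scene stay as the last step left them, time stands still between calls to the robot, and variables do not carry over. Pictures are saved under pics/ and viewed, at most 10 in all, crops included, and the job is handed in when it is done.

Besides the shell and the picture viewer there is one more tool, called after "Request:" by a JSON object that holds its "api" and its "payload", one argument or row to a line. servo_tool: Moves the arm, as the interface text tells. Its arguments: {"type":"object","properties":{"increments":{"type":"array","items":{"type":"array","items":{"type":"number","minimum":-1,"maximum":1}}},"grip":{"type":"number"},"force":{"type":"number"}},"required":["increments"]}

```bash
mkdir -p pics; ls; cat > h.py <<'E'
from rig import robot
import numpy as np, cv2
from scipy.spatial.transform import Rotation as R
def ray(cam,px):
    m=robot.camera_model(cam);P=np.array(m['pose'])
    d=np.array([(px[0]-m['cx'])/m['fx'],-(px[1]-m['cy'])/m['fy'],-1.0])
    return P[:3,3],P[:3,:3]@d
def at(cam,px,z):
    o,d=ray(cam,px);return o+d*(z-o[2])/d[2]
def proj(cam,p):
    m=robot.camera_model(cam);P=np.array(m['pose'])
    c=P[:3,:3].T@(np.asarray(p)-P[:3,3])
    return np.array([m['fx']*c[0]/-c[2]+m['cx'],m['fy']*c[1]/c[2]+m['cy']])
def snap(cam,f,crop=None,s=1):
    im=robot.grab_frame(cam)[:,:,::-1]
    if crop: im=im[crop[1]:crop[3],crop[0]:crop[2]]
    cv2.imwrite('pics/'+f,cv2.resize(im,None,fx=s,fy=s,interpolation=cv2.INTER_CUBIC))
E
python3 - <<'E'
from h import *
np.set_printoptions(precision=3,suppress=True)
print(robot.grasp_offset, {k:v for k,v in robot.camera_model('top').items()}, robot.camera_model('side'))
snap('top','t0.png',s=1.4); snap('side','s0.png',s=1.4)
Z=dict(plate_mid=.048,nest_left=.048,nest_right=.048,knob_front_grip=.08,knob_side_grip=.066,housing_done=.048,housing_stay=.048,housing_new=0,new_lens=.02,housing_tray=.003,tray=0,tape=0,grease=0,jar=0,stand=0)
for n,z in Z.items():
  for c in('top','side'):
    for r in robot.spot_point(c,n)[:2]: print(n,c,round(r['p'],2),np.round(r['point'],1),at(c,r['point'],z))
print(robot.observe())
E
```

```text
pics
-0.0187 {'fx': 541.8700851376315, 'fy': 541.8700851376315, 'cx': 280.2563357812313, 'cy': 202.26437518032049, 'pose': array([[-0.015,  0.994, -0.109,  0.339],
       [-1.   , -0.016, -0.014, -0.028],
       [-0.016,  0.109,  0.994,  1.587],
       [ 0.   ,  0.   ,  0.   ,  1.   ]])} {'fx': 406.7517761924377, 'fy': 406.7517761924377, 'cx': 286.0665799240092, 'cy': 203.95710710916373, 'pose': array([[-0.954, -0.254,  0.157,  0.696],
       [ 0.299, -0.825,  0.479,  0.505],
       [ 0.008,  0.504,  0.863,  1.024],
       [ 0.   ,  0.   ,  0.   ,  1.   ]])}
plate_mid top 0.96 [192.4 196.1] [0.53  0.246 0.048]
plate_mid side 0.75 [319.1 303.3] [0.525 0.254 0.048]
plate_mid side 0.71 [302.4 216. ] [0.487 0.013 0.048]
nest_left top 0.86 [178.  193.7] [0.538 0.288 0.048]
nest_left top 0.47 [386.6 217.2] [ 0.46  -0.307  0.048]
nest_left side 0.67 [325.3 319.9] [0.525 0.296 0.048]
nest_right top 0.83 [208.3 197.2] [0.526 0.2   0.048]
nest_right top 0.27 [185.8 237.7] [0.411 0.265 0.048]
nest_right side 0.94 [311.4 281.6] [0.525 0.196 0.048]
nest_right side 0.56 [320.5 323.3] [0.538 0.3   
[... 1449 characters left out ...]
op 0.72 [133.9 208. ] [0.503 0.428 0.   ]
jar side 0.73 [321.7 321.6] [0.526 0.287 0.   ]
jar side 0.6 [351.9 375.1] [0.501 0.425 0.   ]
stand top 0.67 [191.9 198.6] [0.529 0.256 0.   ]
stand side 0.81 [314.6 308.1] [0.532 0.25  0.   ]
{'time': 1.6, 'q': array([-65.867,  27.512,  91.461,  -0.   ,  61.026,  -2.669]), 'joint_vel': array([-0.021,  0.016,  0.041,  0.052, -0.029, -0.093]), 'effort': array([  0.002, -95.047, -43.064,   0.   ,   0.001,   0.   ]), 'tcp_pos': array([ 0.293, -0.58 ,  0.231]), 'eef_rot': array([179.999,   0.   ,  26.802]), 'contact_force': array([ 0.673,  0.634, -1.137]), 'torque': array([-0.007, -0.014,  0.001]), 'finger_force': 0.0, 'grip_width': 0.08568697928402884}
```

```bash
python3 - <<'E'
from h import *
snap('top','t1.png',(110,130,410,270),2.6); snap('side','s1.png',(210,100,430,400),2)
E
```

```text
(no output)
```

View pics/t1.png

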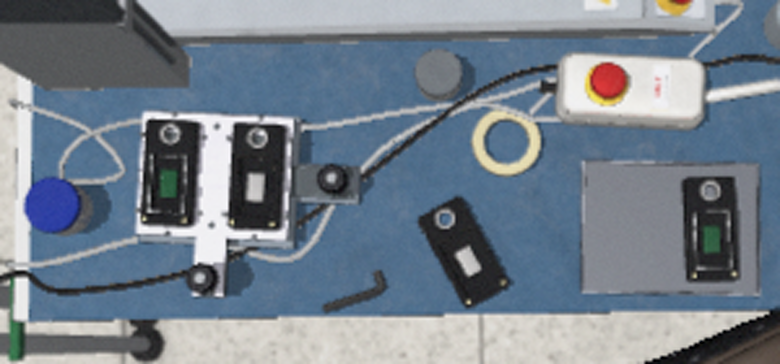

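View pics/s1.png

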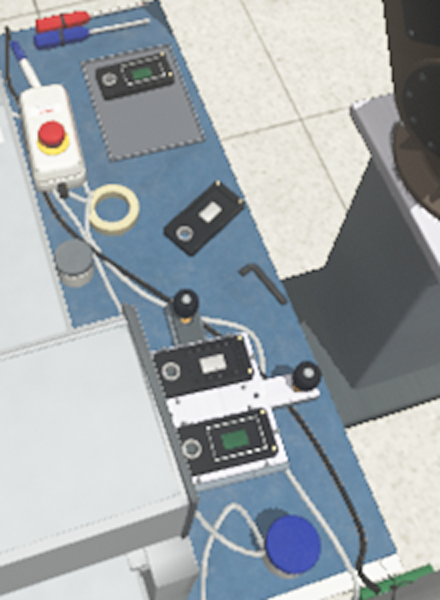

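The left nest holds the beaded housing (top crop: green board with frame at 170,182), and the staying one is in the right nest (256,187). The new housing is at (465,250), turned about 25° with its lens up and to the left. The tray's left half is free. I'll refine the poses from contours.

```bash
python3 - <<'E'
from h import *
np.set_printoptions(precision=4,suppress=True)
im=robot.grab_frame('top'); K=4
g=cv2.cvtColor(cv2.resize(im,None,fx=K,fy=K,interpolation=cv2.INTER_CUBIC),cv2.COLOR_RGB2GRAY)
def rect(mask,c,z,r=35):
    c=np.array(c)
    x0,y0=(c-r).astype(int)*K; w=2*r*K
    m=mask[y0:y0+w,x0:x0+w].astype(np.uint8)
    m=cv2.morphologyEx(m,cv2.MORPH_OPEN,np.ones((13,13)));
    n,l,s,ce=cv2.connectedComponentsWithStats(m)
    i=1+np.argmax(s[1:,4]); pts=np.argwhere(l==i)[:,::-1].astype(np.float32)
    b=(cv2.boxPoints(cv2.minAreaRect(pts))+[x0,y0]+.5)/K-.5
    W=np.array([at('top',p,z) for p in b]); e1=W[1]-W[0]; e2=W[2]-W[1]
    if np.linalg.norm(e1)<np.linalg.norm(e2): e1,e2=e2,e1
    if e1[0]<0:e1=-e1
    return W.mean(0),np.degrees(np.arctan2(e1[1],e1[0])),np.linalg.norm(e1),np.linalg.norm(e2)
for n,c,z,r in [('done',(176,197),.062,22),('stay',(209,198),.062,22),('new',(289,226),.015,27),('tray_h',(383,218),.018,22)]:
    for t in(60,75): print(n,t,*rect(g<t,c,z,r))
for t in (150,170): print('plate',*rect(g>t,(192,199),.048,38))
hsv=cv2.cvtColor(cv2.resize(im,None,fx=K,fy=K),cv2.COLOR_RGB2HSV)
print('tray',*rect((hsv[:,:,1]<70)&(g>60)|(g<60),(368,217),.004,45))
for c,pts in dict(top=['housing_done','housing_new','new_lens','knob_front_grip','knob_side_grip']).items():
    for n in pts: print(n,[(np.round(r['rect']),round(r['p'],2)) for r in robot.boxes_of(c,n)[:2]])
for n,z in dict(knob_front_grip=.09,knob_side_grip=.076,new_lens=.02).items():pass
m=cv2.HoughCircles(g[130*K:270*K,150*K:330*K],cv2.HOUGH_GRADIENT,1,40,param1=100,param2=18,minRadius=10,maxRadius=30)
for q in m[0][:14]: 
    p=(q[:2]+.5)/K-.5+[150,130]; print('circ',p,q[2]/K,at('top',p,.064),at('top',p,.02))
E
```

```text
done 60 [0.5565 0.292  0.062 ] -2.774113142663532 0.05986964109289298 0.05722438038229317
done 75 [0.5295 0.293  0.062 ] -2.4392750520047475 0.11413552641815082 0.0582486581714877
stay 60 [0.5241 0.1982 0.062 ] -2.982910113591669 0.11394936594482785 0.0566195059177646
stay 75 [0.5238 0.198  0.062 ] -2.869942175381961 0.11478704241983705 0.05755699906776764
new 60 [ 0.4407 -0.0268  0.015 ] 27.98820430691164 0.11668553170094592 0.059186407446896384
new 75 [ 0.4408 -0.0274  0.015 ] 27.851789102207352 0.11882100189184175 0.06239185374611477
tray_h 60 [ 0.4914 -0.2953  0.018 ] -2.0846514496244692 0.054658925782829874 0.04637217186776227
tray_h 75 [ 0.4862 -0.3009  0.018 ] -2.1332336801933414 0.06772220845403995 0.05941331701703348
plate [0.5136 0.2509 0.048 ] 0.00790715001359141 0.16638276068720143 0.09029905038472429
plate [0.5132 0.2512 0.048 ] 0.016575549013694072 0.1656581488120189 0.0866833023023699
tray [ 0.4654 -0.259   0.004 ] 88.07180730729966 0.2055921109461208 0.15216250516744337
housing_done [(array([166., 175., 188., 216.]), 0.76)]
housing_new [(array([273., 205., 306., 248.]
[... 202 characters left out ...]
 [0.5662 0.1975 0.064 ] [0.5728 0.204  0.02  ]
circ [237.25 198.75] 6.075 [0.5183 0.1159 0.064 ] [0.5235 0.1201 0.02  ]
circ [187.25 237.75] 6.8 [0.4102 0.2575 0.064 ] [0.4122 0.2657 0.02  ]
circ [174.75 181.  ] 3.725 [0.5722 0.2939 0.064 ] [0.5789 0.3031 0.02  ]
circ [280.5  213.25] 4.225 [ 0.4751 -0.006   0.064 ] [ 0.4791 -0.0054  0.02  ]
circ [166.5  261.75] 6.25 [0.3439 0.3156 0.064 ] [0.344  0.3255 0.02  ]
circ [228.75 211.5 ] 6.225 [0.4825 0.1402 0.064 ] [0.4866 0.145  0.02  ]
circ [239.5 212. ] 4.5 [0.4806 0.1098 0.064 ] [0.4846 0.1137 0.02  ]
circ [151.75 193.  ] 4.5 [0.5388 0.3592 0.064 ] [0.5446 0.3704 0.02  ]
circ [181.5  213.25] 3.725 [0.4797 0.2741 0.064 ] [0.4837 0.2828 0.02  ]
```

```bash
cat >> h.py <<'E'
def plan(x,y,z,yaw,n=None,start=None,v=45):
    """rows (tool units) for straight move to x,y,z,yaw; start=[x,y,z,yaw] default measured"""
    if start is None:
        s=robot.observe();start=[*s['tcp_pos'],s['eef_rot'][2]]
    s=np.array(start,float);t=np.array([x,y,z,yaw],float);d=t-s;d[3]=(d[3]+180)%360-180
    n=n or int(max(1,np.ceil(np.linalg.norm(d[:3])*1000/v),np.ceil(abs(d[3])/8)))
    out=[]
    for i in range(n):
        a=np.radians(s[3]+d[3]*i/n);dx,dy,dz=d[:3]/n
        out.append([dx*np.cos(a)+dy*np.sin(a),dx*np.sin(a)-dy*np.cos(a),-dz,0,0,-d[3]/n])
    o=np.array(out);o[:,:3]/=.2;o[:,5]/=180
    o=np.round(o,3)+0
    print(len(o),'['+','.join('['+','.join(f'{v:g}' for v in r)+']' for r in o)+']')
    return t
E
python3 - <<'E'
from h import *
a=plan(.50,-.1,.2,10); a=plan(.528,.294,.15,-2.8,start=a); plan(.528,.294,.060,-2.8,start=a,n=3)
E
```

```text
12 [[0.167,-0.14,0.013,0,0,0.008],[0.164,-0.144,0.013,0,0,0.008],[0.16,-0.148,0.013,0,0,0.008],[0.156,-0.152,0.013,0,0,0.008],[0.153,-0.155,0.013,0,0,0.008],[0.149,-0.159,0.013,0,0,0.008],[0.145,-0.163,0.013,0,0,0.008],[0.141,-0.166,0.013,0,0,0.008],[0.137,-0.17,0.013,0,0,0.008],[0.133,-0.173,0.013,0,0,0.008],[0.128,-0.176,0.013,0,0,0.008],[0.124,-0.179,0.013,0,0,0.008]]
9 [[0.053,-0.213,0.028,0,0,0.008],[0.048,-0.214,0.028,0,0,0.008],[0.043,-0.215,0.028,0,0,0.008],[0.037,-0.216,0.028,0,0,0.008],[0.032,-0.217,0.028,0,0,0.008],[0.027,-0.218,0.028,0,0,0.008],[0.021,-0.218,0.028,0,0,0.008],[0.016,-0.219,0.028,0,0,0.008],[0.01,-0.219,0.028,0,0,0.008]]
3 [[0,0,0.15,0,0,0],[0,0,0.15,0,0,0],[0,0,0.15,0,0,0]]
```

Request:
{"api": "servo_tool", "payload": {
  "increments": [
    [0.167,-0.14,0.013,0,0,0.008],
    [0.164,-0.144,0.013,0,0,0.008],
    [0.16,-0.148,0.013,0,0,0.008],
    [0.156,-0.152,0.013,0,0,0.008],
    [0.153,-0.155,0.013,0,0,0.008],
    [0.149,-0.159,0.013,0,0,0.008],
    [0.145,-0.163,0.013,0,0,0.008],
    [0.141,-0.166,0.013,0,0,0.008],
    [0.137,-0.17,0.013,0,0,0.008],
    [0.133,-0.173,0.013,0,0,0.008]
  ],
  "grip": -1,
  "force": 40
}}

```text
time: 3.0
tcp_pos: [0.4673, -0.1786, 0.2055]
eef_rot: [180.0, -0.0, 12.3]
contact_force: [-0.6, 0.0, -0.7]
grip_width: 0.0854
finger_force: 0.0
```

Request:
{"api": "servo_tool", "payload": {
  "increments": [
    [0.128,-0.176,0.013,0,0,0.008],
    [0.124,-0.179,0.013,0,0,0.008],
    [0.053,-0.213,0.028,0,0,0.008],
    [0.048,-0.214,0.028,0,0,0.008],
    [0.043,-0.215,0.028,0,0,0.008],
    [0.037,-0.216,0.028,0,0,0.008],
    [0.032,-0.217,0.028,0,0,0.008],
    [0.027,-0.218,0.028,0,0,0.008],
    [0.021,-0.218,0.028,0,0,0.008],
    [0.016,-0.219,0.028,0,0,0.008]
  ]
}}

```text
time: 4.0
tcp_pos: [0.5299, 0.2513, 0.1552]
eef_rot: [-180.0, -0.0, -2.1]
contact_force: [0.9, -0.4, -0.5]
grip_width: 0.0855
finger_force: 0.0
```

```bash
python3 - <<'E'
from h import *
print(robot.observe())
snap('side','s2.png',(250,200,450,380),3)
a=plan(.528,.294,.10,-2.8);plan(.528,.294,.056,-2.8,start=a)
E
```

```text
{'time': 4.0, 'q': array([ 2.24144492e+01,  2.74537909e+01,  1.04273883e+02, -1.95328292e-03,
        4.82531898e+01,  1.14465967e+02]), 'joint_vel': array([ 39.20901551,  18.9268182 , -25.20463811,  -0.159245  ,
         5.77077118,  53.36735205]), 'effort': array([-5.86551145e+00, -9.28216267e+01, -3.07168150e+01,  2.48111011e-01,
       -8.82371678e-02, -2.98452348e+00]), 'tcp_pos': array([0.52991173, 0.25133623, 0.15519208]), 'eef_rot': array([-1.79993402e+02, -1.80215881e-02, -2.05021872e+00]), 'contact_force': array([ 0.92203144, -0.37149335, -0.45118   ]), 'torque': array([-0.03303671, -0.00487203,  0.01641885]), 'finger_force': 0.0, 'grip_width': 0.0855393199070874}
2 [[-0.01,-0.092,0.136,0,0,0.002],[-0.01,-0.092,0.136,0,0,0.002]]
1 [[0,0,0.22,0,0,0]]
```

View pics/s2.png

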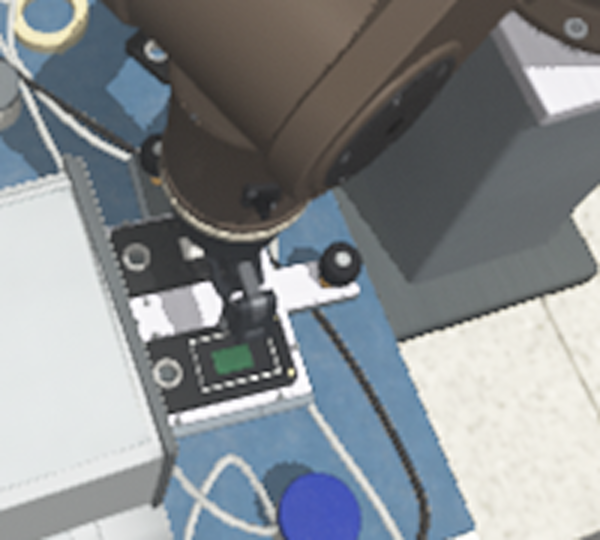

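The arm is over the stand with the jaw just right of the green-board housing (230,360); the area is clear.

Request:
{"api": "servo_tool", "payload": {
  "increments": [
    [-0.01,-0.105,0.136,0,0,0.002],
    [-0.01,-0.105,0.136,0,0,0.002],
    [0,0,0,0,0,0],
    [0,0,0,0,0,0]
  ]
}}

```text
time: 4.45
tcp_pos: [0.5272, 0.2915, 0.1006]
eef_rot: [180.0, 0.1, -2.7]
contact_force: [-0.2, 0.4, 0.4]
grip_width: 0.0855
finger_force: 0.0
```

```bash
python3 - <<'E'
from h import *
print(robot.observe()['tcp_pos'])
snap('top','t2.png',(140,150,260,270),4);snap('side','s3.png',(270,240,390,360),4)
a=plan(.528,.294,.056,-2.8)
E
```

```text
[0.52720705 0.29145678 0.10062757]
2 [[-0.001,-0.007,0.114,0,0,0],[-0.001,-0.007,0.114,0,0,0]]
```

View pics/s3.png

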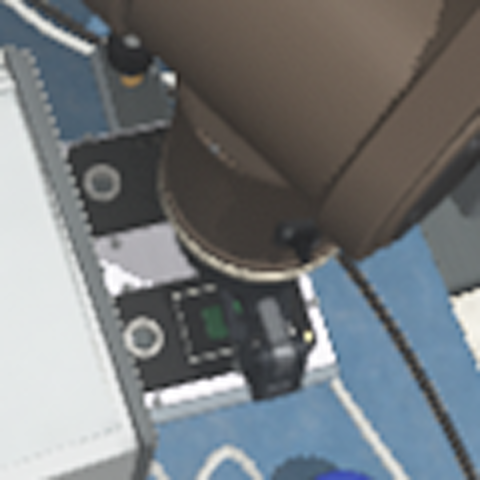

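The open fingers straddle the left housing at about (265,345), as computed. Descending.

Request:
{"api": "servo_tool", "payload": {
  "increments": [
    [0,-0.006,0.12,0,0,0],
    [0,-0.006,0.09,0,0,0],
    [0,0,0.025,0,0,0],
    [0,0,0,0,0,0]
  ]
}}

```text
time: 4.95
tcp_pos: [0.5279, 0.2933, 0.0543]
eef_rot: [180.0, 0.0, -2.8]
contact_force: [-0.4, -0.4, 0.1]
grip_width: 0.0852
finger_force: 0.0
```

Request:
{"api": "servo_tool", "payload": {
  "increments": [
    [0,0,0.025,0,0,0],
    [0,0,0,0,0,0]
  ]
}}

```text
time: 5.15
tcp_pos: [0.528, 0.2939, 0.0494]
eef_rot: [-180.0, -0.0, -2.7]
contact_force: [-0.1, -0.1, -1.0]
grip_width: 0.0856
finger_force: 0.0
```

Request:
{"api": "servo_tool", "payload": {
  "increments": [
    [0,0,0,0,0,0],
    [0,0,0,0,0,0],
    [0,0,0,0,0,0],
    [0,0,0,0,0,0],
    [0,0,0,0,0,0],
    [0,0,0,0,0,0]
  ],
  "grip": 1,
  "force": 40
}}

```text
time: 5.75
tcp_pos: [0.5281, 0.2944, 0.0497]
eef_rot: [-179.9, -0.1, -2.7]
contact_force: [-2.4, 2.2, 8.5]
grip_width: 0.0568
finger_force: 41.1
```

Request:
{"api": "servo_tool", "payload": {
  "increments": [
    [0,0,-0.05,0,0,0],
    [0,0,-0.05,0,0,0],
    [0,0,0,0,0,0]
  ]
}}

```text
time: 6.05
tcp_pos: [0.5285, 0.2943, 0.0706]
eef_rot: [-179.9, -0.1, -2.7]
contact_force: [-0.3, 0.4, -0.1]
grip_width: 0.057
finger_force: 44.5
```

```bash
python3 - <<'E'
from h import *
a=plan(.528,.294,.15,-2.7); a=plan(.50,.04,.15,-2.4,start=a,v=48); a=plan(.4665,-.214,.1,-2,start=a,v=48)
E
```

```text
2 [[-0.001,0.001,-0.199,0,0,0],[-0.001,0.001,-0.199,0,0,0]]
6 [[-0.013,0.213,0,0,0,0],[-0.014,0.213,0,0,0,0],[-0.014,0.213,0,0,0,0],[-0.014,0.212,0,0,0,0],[-0.014,0.212,0,0,0,0],[-0.014,0.212,0,0,0,0]]
6 [[-0.019,0.213,0.042,0,0,0],[-0.019,0.213,0.042,0,0,0],[-0.02,0.213,0.042,0,0,0],[-0.02,0.213,0.042,0,0,0],[-0.02,0.213,0.042,0,0,0],[-0.02,0.213,0.042,0,0,0]]
```

Request:
{"api": "servo_tool", "payload": {
  "increments": [
    [0,0,-0.2,0,0,0],
    [0,0,-0.2,0,0,0],
    [-0.013,0.16,0,0,0,0],
    [-0.014,0.22,0,0,0,0.001],
    [-0.014,0.224,0,0,0,0],
    [-0.014,0.224,0,0,0,0.001],
    [-0.014,0.224,0,0,0,0],
    [-0.014,0.223,0,0,0,0]
  ]
}}

```text
time: 6.85
tcp_pos: [0.4976, 0.0384, 0.1491]
eef_rot: [180.0, -0.0, -3.1]
contact_force: [1.5, 0.0, -0.2]
grip_width: 0.0569
finger_force: 44.5
```

Request:
{"api": "servo_tool", "payload": {
  "increments": [
    [-0.019,0.213,0.042,0,0,0],
    [-0.019,0.213,0.042,0,0,-0.001],
    [-0.02,0.213,0.042,0,0,0],
    [-0.02,0.213,0.042,0,0,-0.001],
    [-0.02,0.213,0.042,0,0,0],
    [-0.02,0.213,0.042,0,0,-0.001],
    [0,0,0,0,0,0]
  ]
}}

```text
time: 7.55
tcp_pos: [0.461, -0.2183, 0.0978]
eef_rot: [180.0, -0.0, -2.8]
contact_force: [0.3, -0.2, -0.4]
grip_width: 0.0568
finger_force: 44.6
```

```bash
python3 - <<'E'
from h import *
print(robot.observe())
snap('side','s4.png',(200,90,400,290),3)
a=plan(.4665,-.214,.015,-2)
E
```

```text
{'time': 7.55, 'q': array([-2.87262972e+01,  2.72596184e+01,  1.16670544e+02, -5.28049332e-02,
        3.60410815e+01,  6.40672155e+01]), 'joint_vel': array([ 4.17764019, -1.26806236,  1.35981307,  1.08718368,  1.07737679,
        4.72866946]), 'effort': array([ -5.20431653, -77.25297689, -28.1202668 ,  -0.43344051,
        -0.36991448,  -2.1342317 ]), 'tcp_pos': array([ 0.46097371, -0.21832811,  0.09780008]), 'eef_rot': array([ 1.79959470e+02, -1.22544118e-02, -2.75081842e+00]), 'contact_force': array([ 0.27534856, -0.17039972, -0.41606184]), 'torque': array([ 0.06039145,  0.01006749, -0.00453089]), 'finger_force': 44.57053363323212, 'grip_width': 0.05682311284917309}
2 [[0.014,-0.006,0.208,0,0,-0.002],[0.014,-0.006,0.208,0,0,-0.002]]
```

View pics/s4.png

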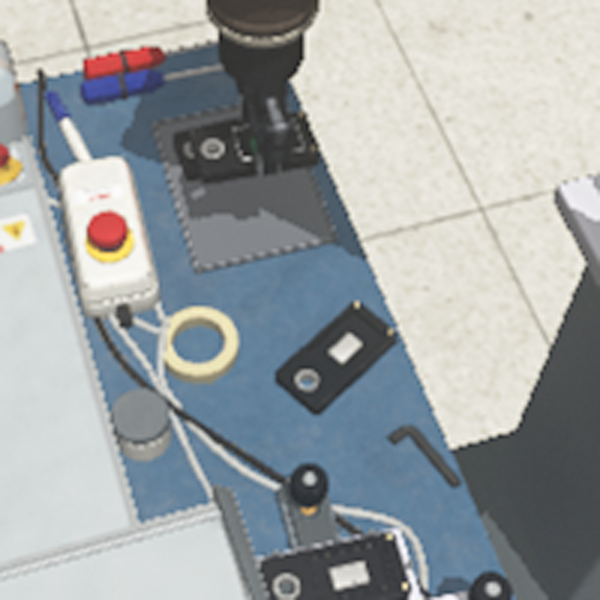

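The held housing is carried level above the tray at about (265,150) and hides the tray housing by perspective. Lowering slowly.

Request:
{"api": "servo_tool", "payload": {
  "increments": [
    [0.014,-0.01,0.21,0,0,-0.002],
    [0.014,-0.01,0.19,0,0,-0.002],
    [0,0,0.02,0,0,0],
    [0,0,0,0,0,0]
  ]
}}

```text
time: 8.0
tcp_pos: [0.4668, -0.2092, 0.0144]
eef_rot: [-179.9, 0.1, -1.8]
contact_force: [0.2, -0.2, -0.8]
grip_width: 0.0565
finger_force: 44.5
```

Request:
{"api": "servo_tool", "payload": {
  "increments": [
    [0,0,0.01,0,0,0],
    [0,0,0.01,0,0,0]
  ]
}}

```text
time: 8.2
tcp_pos: [0.4684, -0.2106, 0.0121]
eef_rot: [179.9, -0.1, -1.8]
contact_force: [0.1, 0.6, -0.4]
grip_width: 0.0564
finger_force: 44.5
```

Request:
{"api": "servo_tool", "payload": {
  "increments": [
    [0,0.008,0.01,0,0,0],
    [0,0.008,0.01,0,0,0],
    [0,0,0,0,0,0]
  ]
}}

```text
time: 8.5
tcp_pos: [0.4678, -0.2139, 0.0069]
eef_rot: [180.0, -0.1, -1.8]
contact_force: [0.7, 0.3, 5.2]
grip_width: 0.0568
finger_force: 45.2
```

Request:
{"api": "servo_tool", "payload": {
  "increments": [
    [0,0,0.008,0,0,0],
    [0,0,0.008,0,0,0],
    [0,0,0,0,0,0]
  ]
}}

```text
time: 8.8
tcp_pos: [0.4684, -0.214, 0.0045]
eef_rot: [179.9, -0.1, -1.8]
contact_force: [-0.7, 2.3, 25.3]
grip_width: 0.0564
finger_force: 49.4
```

Request:
{"api": "servo_tool", "payload": {
  "increments": [
    [0,0,-0.005,0,0,0],
    [0,0,0,0,0,0],
    [0,0,0,0,0,0],
    [0,0,0,0,0,0]
  ],
  "grip": -0.6
}}

```text
time: 9.2
tcp_pos: [0.4672, -0.2134, 0.0042]
eef_rot: [-180.0, 0.0, -1.8]
contact_force: [0.8, 0.8, -0.0]
grip_width: 0.0683
finger_force: 0.0
```

Request:
{"api": "servo_tool", "payload": {
  "increments": [
    [0,0,-0.1,0,0,0],
    [0,0,-0.2,0,0,0],
    [0,0,-0.2,0,0,0]
  ],
  "grip": -1
}}

```text
time: 9.5
tcp_pos: [0.4665, -0.213, 0.1048]
eef_rot: [-179.9, 0.1, -1.8]
contact_force: [1.3, -0.4, 0.6]
grip_width: 0.0855
finger_force: 0.0
```

```bash
python3 - <<'E'
from h import *
a=plan(.440,-.0275,.10,28); a=plan(.440,-.0275,.004,28,start=a,n=3)
E
```

```text
5 [[-0.032,-0.185,0.005,0,0,-0.033],[-0.013,-0.187,0.005,0,0,-0.033],[0.006,-0.187,0.005,0,0,-0.033],[0.026,-0.186,0.005,0,0,-0.033],[0.045,-0.182,0.005,0,0,-0.033]]
3 [[0,0,0.16,0,0,0],[0,0,0.16,0,0,0],[0,0,0.16,0,0,0]]
```

Request:
{"api": "servo_tool", "payload": {
  "increments": [
    [-0.032,-0.185,0.005,0,0,-0.033],
    [-0.013,-0.187,0.005,0,0,-0.033],
    [0.006,-0.187,0.005,0,0,-0.033],
    [0.026,-0.186,0.005,0,0,-0.033],
    [0.045,-0.182,0.005,0,0,-0.033],
    [0,0,0,0,0,0]
  ]
}}

```text
time: 10.1
tcp_pos: [0.4394, -0.0246, 0.0991]
eef_rot: [-179.9, 0.1, 28.3]
contact_force: [-0.8, -0.4, -0.2]
grip_width: 0.0855
finger_force: 0.0
```

```bash
python3 - <<'E'
from h import *
snap('side','s5.png',(210,90,410,290),3)
a=plan(.440,-.0275,.004,28,n=3)
print(robot.observe()['tcp_pos'],robot.observe()['eef_rot'])
E
```

```text
3 [[-0.002,0.002,0.159,0,0,0],[-0.002,0.002,0.159,0,0,0],[-0.002,0.002,0.159,0,0,0]]
[ 0.44029715 -0.02604925  0.09919174] [-1.79969605e+02  3.63190093e-02  2.80949880e+01]
```

View pics/s5.png

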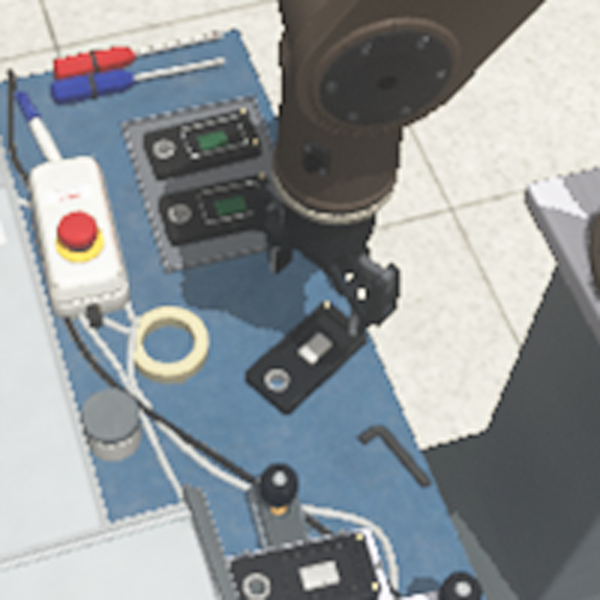

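Both beaded housings (205,140) and (220,210) lie flat side by side in the tray. The jaw stands over the waiting one. Descending to grasp it.

Request:
{"api": "servo_tool", "payload": {
  "increments": [
    [-0.002,0.002,0.16,0,0,0],
    [-0.002,0.002,0.16,0,0,0],
    [0,0.002,0.12,0,0,0],
    [0,0,0.03,0,0,0],
    [0,0,0,0,0,0]
  ]
}}

```text
time: 10.65
tcp_pos: [0.4404, -0.0297, 0.0047]
eef_rot: [-179.9, 0.1, 27.8]
contact_force: [-0.3, 0.1, -0.9]
grip_width: 0.0852
finger_force: 0.0
```

Request:
{"api": "servo_tool", "payload": {
  "increments": [
    [0,0,0,0,0,0],
    [0,0,0,0,0,0],
    [0,0,0,0,0,0],
    [0,0,0,0,0,0],
    [0,0,0,0,0,0],
    [0,0,0,0,0,0]
  ],
  "grip": 1
}}

```text
time: 11.25
tcp_pos: [0.4416, -0.0294, 0.0066]
eef_rot: [179.9, -0.1, 27.9]
contact_force: [-2.9, -2.7, 12.3]
grip_width: 0.0563
finger_force: 39.9
```

Request:
{"api": "servo_tool", "payload": {
  "increments": [
    [0,0,-0.1,0,0,0],
    [0,0,-0.2,0,0,0],
    [0,0,-0.2,0,0,0],
    [0,0,-0.2,0,0,0],
    [0,0,0,0,0,0]
  ]
}}

```text
time: 11.75
tcp_pos: [0.4437, -0.0296, 0.1505]
eef_rot: [179.7, -0.4, 27.9]
contact_force: [-0.3, -0.4, 0.1]
grip_width: 0.0567
finger_force: 44.2
```

```bash
python3 - <<'E'
from h import *
np.set_printoptions(precision=4,suppress=True)
print(robot.observe()['tcp_pos'],robot.observe()['eef_rot'])
robot.grab_frame('side');robot.grab_frame('top')
for c in ('side','top'):
  for n in('new_lens','housing_new'): print(c,n,[(round(r['p'],2),np.round(r['point'],1),at(c,r['point'],.16 if n=='new_lens' else .14)) for r in robot.spot_point(c,n)[:2]])
a=plan(.524,.2935,.142,-2.8,v=40)
E
```

```text
[ 0.4437 -0.0296  0.1505] [179.7048  -0.4119  27.8874]
side new_lens [(0.75, array([301.5, 189.1]), array([ 0.4888, -0.0045,  0.16  ])), (0.17, array([321.7, 321.8]), array([0.5531, 0.3216, 0.16  ]))]
side housing_new [(0.95, array([313.6, 181.5]), array([ 0.4465, -0.0292,  0.14  ]))]
top new_lens [(0.7, array([133.5, 207.3]), array([0.4888, 0.3831, 0.16  ]))]
top housing_new []
9 [[0.125,-0.137,0.001,0,0,0.019],[0.117,-0.144,0.001,0,0,0.019],[0.108,-0.151,0.001,0,0,0.019],[0.099,-0.157,0.001,0,0,0.019],[0.089,-0.162,0.001,0,0,0.019],[0.08,-0.167,0.001,0,0,0.019],[0.069,-0.172,0.001,0,0,0.019],[0.059,-0.176,0.001,0,0,0.019],[0.049,-0.179,0.001,0,0,0.019]]
```

Request:
{"api": "servo_tool", "payload": {
  "increments": [
    [0.125,-0.137,0.001,0,0,0.019],
    [0.117,-0.144,0.001,0,0,0.019],
    [0.108,-0.151,0.001,0,0,0.019],
    [0.099,-0.157,0.001,0,0,0.019],
    [0.089,-0.162,0.001,0,0,0.019],
    [0.08,-0.167,0.001,0,0,0.019],
    [0.069,-0.172,0.001,0,0,0.019],
    [0.059,-0.176,0.04,0,0,0.019],
    [0.049,-0.179,0.1,0,0,0.019],
    [0,0,0.05,0,0,0]
  ]
}}

```text
time: 13.05
tcp_pos: [0.5253, 0.2973, 0.1033]
eef_rot: [-180.0, 0.0, -2.9]
contact_force: [1.4, -0.2, -0.8]
grip_width: 0.0565
finger_force: 44.2
```

Request:
{"api": "servo_tool", "payload": {
  "increments": [
    [0,0,0,0,0,0],
    [0,0,0,0,0,0]
  ]
}}

```text
time: 13.25
tcp_pos: [0.5242, 0.2929, 0.105]
eef_rot: [179.9, 0.1, -2.9]
contact_force: [-0.5, -0.7, -0.1]
grip_width: 0.056
finger_force: 44.2
```

```bash
python3 - <<'E'
from h import *
np.set_printoptions(precision=4,suppress=True)
print(robot.observe()['tcp_pos'],robot.observe()['eef_rot'])
A=robot.grab_frame('side')[220:360,260:400,::-1];B=robot.grab_frame('top')[150:270,140:260,::-1]
cv2.imwrite('pics/both.png',np.hstack([cv2.resize(A,(560,560)),cv2.resize(B,(560,560))])[:, :])
im=cv2.imread('pics/both.png');cv2.imwrite('pics/c6.png',cv2.resize(im,(800,400)))
for c in ('side','top'):
  for n in('new_lens','housing_new'): print(c,n,[(round(r['p'],2),np.round(r['point'],1),at(c,r['point'],.127 if n=='new_lens' else .107)) for r in robot.spot_point(c,n)[:2]])
E
```

```text
[0.5242 0.2929 0.105 ] [179.9237   0.1209  -2.8764]
side new_lens [(0.68, array([307.2, 316.6]), array([0.5742, 0.2945, 0.127 ]))]
side housing_new [(0.77, array([327. , 313.6]), array([0.5266, 0.2967, 0.107 ]))]
top new_lens [(0.45, array([169.3, 177.7]), array([0.5719, 0.2956, 0.127 ]))]
top housing_new [(0.48, array([171.3, 194.7]), array([0.5276, 0.2941, 0.107 ]))]
```

View pics/c6.png

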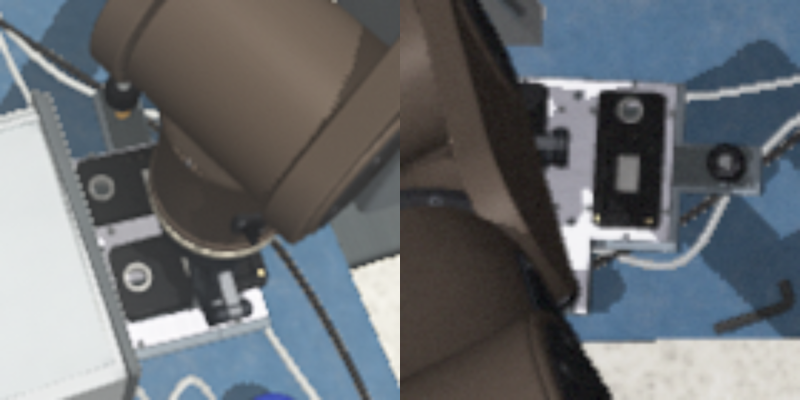

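Left part (side view): the held housing hangs over the left nest with its lens at (137,277). Right part (top view): nest pins are visible and the stay lens is at (629,108). By both cameras the lens lies about 49 mm ahead of the TCP, which suits nest x. Lowering.

Request:
{"api": "servo_tool", "payload": {
  "increments": [
    [0.001,-0.005,0.11,0,0,0],
    [0,0,0.08,0,0,0],
    [0,0,0,0,0,0]
  ]
}}

```text
time: 13.85
tcp_pos: [0.5243, 0.2939, 0.0665]
eef_rot: [179.9, 0.1, -2.9]
contact_force: [-0.0, 0.2, -0.6]
grip_width: 0.0561
finger_force: 44.2
```

Request:
{"api": "servo_tool", "payload": {
  "increments": [
    [0,0,0.02,0,0,0],
    [0,0,0.015,0,0,0],
    [0,0,0,0,0,0]
  ]
}}

```text
time: 14.15
tcp_pos: [0.5255, 0.2948, 0.0612]
eef_rot: [-180.0, -0.0, -2.9]
contact_force: [-0.2, -0.2, -1.8]
grip_width: 0.0566
finger_force: 44.2
```

Request:
{"api": "servo_tool", "payload": {
  "increments": [
    [-0.001,0.002,0.015,0,0,0],
    [0,0,0.01,0,0,0],
    [0,0,0,0,0,0]
  ]
}}

```text
time: 14.45
tcp_pos: [0.5252, 0.2946, 0.0559]
eef_rot: [-180.0, -0.0, -2.9]
contact_force: [-0.5, 3.2, -2.1]
grip_width: 0.0563
finger_force: 44.1
```

Request:
{"api": "servo_tool", "payload": {
  "increments": [
    [0,0,0.01,0,0,0],
    [0,0,0,0,0,0]
  ]
}}

```text
time: 14.65
tcp_pos: [0.5251, 0.2946, 0.0542]
eef_rot: [-180.0, -0.0, -2.9]
contact_force: [-2.4, 3.4, 4.0]
grip_width: 0.0565
finger_force: 44.8
```

Request:
{"api": "servo_tool", "payload": {
  "increments": [
    [0,0,0.01,0,0,0],
    [0,0,0,0,0,0]
  ]
}}

```text
time: 14.85
tcp_pos: [0.5253, 0.2949, 0.0531]
eef_rot: [-180.0, -0.1, -2.9]
contact_force: [-6.5, 2.2, 20.2]
grip_width: 0.0563
finger_force: 48.2
```

Request:
{"api": "servo_tool", "payload": {
  "increments": [
    [0,0,0,0,0,0],
    [0,0,0,0,0,0],
    [0,0,0,0,0,0],
    [0,0,0,0,0,0]
  ],
  "grip": -0.8
}}

```text
time: 15.25
tcp_pos: [0.525, 0.2942, 0.0517]
eef_rot: [180.0, 0.0, -2.9]
contact_force: [-0.7, 0.3, 1.1]
grip_width: 0.0768
finger_force: 0.0
```

Request:
{"api": "servo_tool", "payload": {
  "increments": [
    [0,0,-0.1,0,0,0],
    [0,0,-0.2,0,0,0],
    [0,0,-0.05,0,0,0]
  ],
  "grip": 1
}}

```text
time: 15.55
tcp_pos: [0.5266, 0.295, 0.1251]
eef_rot: [-179.9, -0.2, -2.9]
contact_force: [0.4, 0.5, -0.0]
grip_width: 0.034
finger_force: 0.0
```

Request:
{"api": "servo_tool", "payload": {
  "increments": [
    [-0.2,0.05,-0.2,0,0,0],
    [-0.2,0.05,-0.1,0,0,0],
    [-0.1,0.2,0,0,0,0],
    [0,0.2,0,0,0,0],
    [0,0.2,0,0,0,0],
    [0,0,0,0,0,0]
  ]
}}

```text
time: 16.15
tcp_pos: [0.4223, 0.1572, 0.1766]
eef_rot: [179.9, 0.1, -3.0]
contact_force: [0.6, 0.5, -0.0]
grip_width: -0.0001
finger_force: 0.0
```

```bash
python3 - <<'E'
from h import *
print(robot.observe()['tcp_pos'],robot.observe()['eef_rot'],robot.observe()['time'])
A=robot.grab_frame('side')[220:380,260:420,::-1];B=robot.grab_frame('top')[150:270,140:260,::-1]
cv2.imwrite('pics/c7.png',np.hstack([cv2.resize(A,(400,400)),cv2.resize(B,(400,400))]))
E
```

```text
[0.42225181 0.15721644 0.17662248] [ 1.79943258e+02  5.24808362e-02 -3.02729446e+00] 16.15
```

View pics/c7.png

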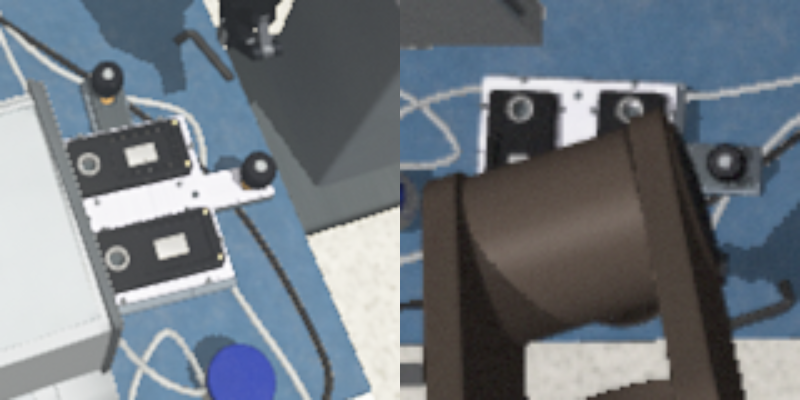

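The new housing is seated in the left nest, with its lens at (117,257) pointing the same way as the stay lens at (88,163). Now I'll measure the tilt by touching both housing tops with the closed fingers.

```bash
cat >> h.py <<'E'
def avg(n=8):
    P=[];F=[]
    for _ in range(n):
        robot.grab_frame('top');s=robot.observe();P.append(s['tcp_pos']);F.append(s['contact_force'])
    P=np.array(P);print('pos',P.mean(0).round(5),'sd',P.std(0).round(5),'F',np.mean(F,0).round(2),'t',s['time'])
E
python3 - <<'E'
from h import *
avg(4)
a=plan(.4779,.2003,.085,-2.8);plan(.4779,.2003,.066,-2.8,start=a,n=2)
E
```

```text
pos [0.42365 0.16115 0.17667] sd [8.0e-05 2.8e-04 6.0e-05] F [ 0.08  0.16 -0.12] t 16.45
3 [[0.087,-0.069,0.153,0,0,0],[0.087,-0.069,0.153,0,0,0],[0.087,-0.069,0.153,0,0,0]]
2 [[0,0,0.048,0,0,0],[0,0,0.048,0,0,0]]
```

Request:
{"api": "servo_tool", "payload": {
  "increments": [
    [0.087,-0.069,0.153,0,0,0],
    [0.087,-0.069,0.153,0,0,0],
    [0.087,-0.069,0.153,0,0,0],
    [0,0,0.03,0,0,0],
    [0,0,0.025,0,0,0],
    [0,0,0.025,0,0,0],
    [0,0,0,0,0,0]
  ]
}}

```text
time: 17.15
tcp_pos: [0.4772, 0.1992, 0.0692]
eef_rot: [-180.0, -0.0, -2.9]
contact_force: [0.2, -0.2, 0.5]
grip_width: -0.0001
finger_force: 0.0
```

Request:
{"api": "servo_tool", "payload": {
  "increments": [
    [0,0,0.015,0,0,0],
    [0,0,0,0,0,0]
  ]
}}

```text
time: 17.35
tcp_pos: [0.4777, 0.1992, 0.0664]
eef_rot: [-180.0, -0.0, -2.9]
contact_force: [0.8, -0.4, -0.6]
grip_width: -0.0001
finger_force: 0.0
```

Request:
{"api": "servo_tool", "payload": {
  "increments": [
    [0,0,0.01,0,0,0],
    [0,0,0,0,0,0]
  ]
}}

```text
time: 17.55
tcp_pos: [0.4776, 0.1992, 0.064]
eef_rot: [-180.0, -0.0, -2.9]
contact_force: [-1.1, -0.6, -0.9]
grip_width: 0.0001
finger_force: 0.0
```

Request:
{"api": "servo_tool", "payload": {
  "increments": [
    [0,0,0.01,0,0,0],
    [0,0,0,0,0,0]
  ]
}}

```text
time: 17.75
tcp_pos: [0.4778, 0.1993, 0.0626]
eef_rot: [-180.0, -0.0, -2.9]
contact_force: [-4.0, -2.6, 18.1]
grip_width: 0.0001
finger_force: 9.1
```

```bash
python3 - <<'E'
from h import *
avg(5)
s=[.4778,.1993,.0626,-2.9]
a=plan(.5458,.1969,.072,-2.8,start=[.4778,.1993,.072,-2.9])
a=plan(.5505,.2928,.085,-2.8,start=a);a=plan(.4826,.2962,.085,-2.8,start=a)
E
```

```text
pos [0.47779 0.1993  0.06262] sd [2.e-05 1.e-05 1.e-05] F [-3.54 -1.94 18.16] t 18.0
2 [[0.17,-0.003,0,0,0,0],[0.17,-0.002,0,0,0,0]]
3 [[0,-0.16,-0.022,0,0,0],[0,-0.16,-0.022,0,0,0],[0,-0.16,-0.022,0,0,0]]
2 [[-0.17,0,0,0,0,0],[-0.17,0,0,0,0,0]]
```

Request:
{"api": "servo_tool", "payload": {
  "increments": [
    [0,0,-0.05,0,0,0],
    [0.171,0.003,0,0,0,0],
    [0.171,0.003,0,0,0,0],
    [0,0,0.025,0,0,0],
    [0,0,0,0,0,0]
  ]
}}

```text
time: 18.5
tcp_pos: [0.5457, 0.1943, 0.0665]
eef_rot: [180.0, 0.0, -2.9]
contact_force: [-0.6, 0.2, -0.1]
grip_width: 0.0002
finger_force: 0.0
```

Request:
{"api": "servo_tool", "payload": {
  "increments": [
    [0,0,0.01,0,0,0],
    [0,0,0,0,0,0]
  ]
}}

```text
time: 18.7
tcp_pos: [0.5451, 0.1945, 0.0655]
eef_rot: [180.0, 0.0, -2.9]
contact_force: [-0.3, -3.1, 8.8]
grip_width: 0.0
finger_force: 4.1
```

Request:
{"api": "servo_tool", "payload": {
  "increments": [
    [0,0,0.007,0,0,0],
    [0,0,0,0,0,0]
  ]
}}

```text
time: 18.9
tcp_pos: [0.5452, 0.1945, 0.0652]
eef_rot: [180.0, -0.0, -2.9]
contact_force: [-4.9, -7.1, 28.9]
grip_width: 0.0001
finger_force: 14.5
```

Request:
{"api": "servo_tool", "payload": {
  "increments": [
    [0,0,-0.05,0,0,0],
    [0.001,-0.164,-0.03,0,0,0],
    [0.001,-0.164,0.0,0,0,0],
    [0.001,-0.163,0.0,0,0,0],
    [0,0,0.05,0,0,0],
    [0,0,0,0,0,0]
  ]
}}

```text
time: 19.5
tcp_pos: [0.5497, 0.2928, 0.0685]
eef_rot: [179.9, 0.1, -2.8]
contact_force: [-0.5, -0.6, -0.5]
grip_width: 0.0001
finger_force: 0.0
```

Request:
{"api": "servo_tool", "payload": {
  "increments": [
    [0,0,0.02,0,0,0],
    [0,0,0,0,0,0]
  ]
}}

```text
time: 19.7
tcp_pos: [0.5508, 0.2916, 0.0651]
eef_rot: [180.0, 0.1, -2.9]
contact_force: [-0.7, 0.8, 0.4]
grip_width: -0.0005
finger_force: 0.0
```

Request:
{"api": "servo_tool", "payload": {
  "increments": [
    [0,0,0.01,0,0,0],
    [0,0,0,0,0,0]
  ]
}}

```text
time: 19.9
tcp_pos: [0.5514, 0.2919, 0.0644]
eef_rot: [180.0, 0.0, -2.9]
contact_force: [-3.6, -3.2, 11.8]
grip_width: -0.0
finger_force: 5.9
```

Request:
{"api": "servo_tool", "payload": {
  "increments": [
    [0,0,-0.05,0,0,0],
    [-0.171,-0.004,0,0,0,0],
    [-0.171,-0.004,0,0,0,0],
    [0,0,0.055,0,0,0],
    [0,0,0,0,0,0]
  ]
}}

```text
time: 20.4
tcp_pos: [0.4826, 0.2975, 0.0623]
eef_rot: [180.0, 0.0, -2.9]
contact_force: [0.8, -0.2, 0.4]
grip_width: 0.0001
finger_force: 0.0
```

Request:
{"api": "servo_tool", "payload": {
  "increments": [
    [0,0,0.01,0,0,0],
    [0,0,0,0,0,0]
  ]
}}

```text
time: 20.6
tcp_pos: [0.4839, 0.2978, 0.0615]
eef_rot: [-180.0, -0.0, -2.9]
contact_force: [-7.4, 0.7, 16.6]
grip_width: 0.0001
finger_force: 8.3
```

```bash
python3 - <<'E'
from h import *
avg(2)
E
```

```text
pos [0.48388 0.29775 0.06152] sd [1.e-05 0.e+00 0.e+00] F [-7.95 -0.08 17.69] t 20.7
```

```bash
python3 - <<'E'
from h import *
a=plan(.409,.2525,.13,40,start=[.484,.298,.13,-2.9]);plan(.409,.2525,.066,40,start=a)
E
```

```text
6 [[-0.061,0.041,0,0,0,-0.04],[-0.065,0.033,0,0,0,-0.04],[-0.069,0.025,0,0,0,-0.04],[-0.071,0.016,0,0,0,-0.04],[-0.073,0.007,0,0,0,-0.04],[-0.073,-0.002,0,0,0,-0.04]]
2 [[0,0,0.16,0,0,0],[0,0,0.16,0,0,0]]
```

Request:
{"api": "servo_tool", "payload": {
  "increments": [
    [0,0,-0.1,0,0,0],
    [0,0,-0.2,0,0,0],
    [-0.061,0.041,-0.04,0,0,-0.04],
    [-0.065,0.033,0,0,0,-0.04],
    [-0.069,0.025,0,0,0,-0.04],
    [-0.071,0.016,0,0,0,-0.04],
    [-0.073,0.007,0,0,0,-0.04],
    [-0.073,-0.002,0,0,0,-0.04],
    [0,0,0,0,0,0],
    [0,0,0,0,0,0]
  ],
  "grip": -1,
  "force": 60
}}

```text
time: 21.7
tcp_pos: [0.4095, 0.2524, 0.129]
eef_rot: [180.0, -0.1, 40.1]
contact_force: [0.6, 0.3, 0.2]
grip_width: 0.0857
finger_force: 0.0
```

```bash
python3 - <<'E'
from h import *
avg(1)
snap('side','s8.png',(300,220,420,340),4)
plan(.409,.2525,.066,40)
E
```

```text
pos [0.40966 0.25257 0.12891] sd [0. 0. 0.] F [ 0.54 -0.86  1.03] t 21.75
2 [[-0.001,-0.001,0.157,0,0,0],[-0.001,-0.001,0.157,0,0,0]]
```

View pics/s8.png

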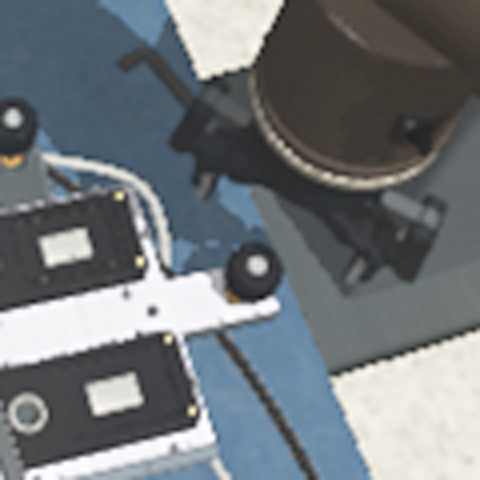

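The knob shows at (252,268) and the open jaw's tips at about (205,190) and (360,270), higher up. I'll check the alignment numerically.

```bash
python3 - <<'E'
from h import *
np.set_printoptions(precision=4,suppress=True)
print('tip mid proj',proj('side',[.4097,.2526,.142]),'seen 370.5,277.5'); print('knob top @.09',at('side',[363,287],.088),at('side',[364.5,284.5],.09), at('top',[187.25,237.75],.088))
g=robot.grab_frame('side')
E
```

```text
tip mid proj [369.8501 275.7658] seen 370.5,277.5
knob top @.09 [0.419  0.2583 0.088 ] [0.4137 0.2541 0.09  ] [0.4091 0.253  0.088 ]
```

Request:
{"api": "servo_tool", "payload": {
  "increments": [
    [0.008,-0.002,0.16,0,0,0],
    [0,0,0.13,0,0,0],
    [0,0,0.025,0,0,0],
    [0,0,0,0,0,0]
  ]
}}

```text
time: 22.25
tcp_pos: [0.409, 0.2533, 0.065]
eef_rot: [-180.0, 0.1, 40.3]
contact_force: [1.0, 0.5, 0.2]
grip_width: 0.0854
finger_force: 0.0
```

Request:
{"api": "servo_tool", "payload": {
  "increments": [
    [0,0,0,0,0,0],
    [0,0,0,0,0,0],
    [0,0,0,0,0,0],
    [0,0,0,0,0,0],
    [0,0,0,0,0,0],
    [0,0,0,0,0,0],
    [0,0,0,0,0,0],
    [0,0,0,0,0,0]
  ],
  "grip": 1,
  "force": 60
}}

```text
time: 23.05
tcp_pos: [0.4108, 0.2527, 0.0668]
eef_rot: [179.9, -0.1, 40.3]
contact_force: [8.8, -22.8, 21.8]
grip_width: 0.0296
finger_force: 57.5
```

Request:
{"api": "servo_tool", "payload": {
  "increments": [
    [0,0.009,-0.006,0,0,0],
    [0,0,0,0,0,0]
  ]
}}

```text
time: 23.25
tcp_pos: [0.4109, 0.2522, 0.0672]
eef_rot: [180.0, -0.1, 40.3]
contact_force: [2.4, -1.1, 0.8]
grip_width: 0.0298
finger_force: 62.6
```

Request:
{"api": "servo_tool", "payload": {
  "increments": [
    [0,0,0,0,0,0.042],
    [0,0,0,0,0,0.042],
    [0,0,0,0,0,0.042],
    [0,0,0,0,0,0.042],
    [0,0,0,0,0,0]
  ]
}}

```text
time: 23.75
tcp_pos: [0.4099, 0.2545, 0.0672]
eef_rot: [-179.8, -0.1, 9.7]
contact_force: [-15.6, 33.4, 1.6]
grip_width: 0.0299
finger_force: 63.1
```

Request:
{"api": "servo_tool", "payload": {
  "increments": [
    [0,-0.014,0,0,0,0],
    [0,0,0,0,0,0]
  ]
}}

```text
time: 23.95
tcp_pos: [0.4097, 0.2551, 0.0671]
eef_rot: [180.0, -0.0, 10.1]
contact_force: [-4.0, 2.2, 7.5]
grip_width: 0.0298
finger_force: 63.7
```

Request:
{"api": "servo_tool", "payload": {
  "increments": [
    [0,-0.004,0,0,0,0.042],
    [0,-0.004,0,0,0,0.042],
    [0,0,0,0,0,0]
  ]
}}

```text
time: 24.25
tcp_pos: [0.4096, 0.2568, 0.0671]
eef_rot: [-180.0, -0.0, -5.4]
contact_force: [-4.1, 2.9, 6.7]
grip_width: 0.0299
finger_force: 63.6
```

Request:
{"api": "servo_tool", "payload": {
  "increments": [
    [0,-0.004,0,0,0,0.04],
    [0,-0.004,0,0,0,0.04],
    [0,0,0,0,0,0]
  ]
}}

```text
time: 24.55
tcp_pos: [0.41, 0.2584, 0.0672]
eef_rot: [-180.0, -0.0, -19.7]
contact_force: [-2.8, 2.2, 6.4]
grip_width: 0.0296
finger_force: 63.6
```

Request:
{"api": "servo_tool", "payload": {
  "increments": [
    [0,0,0,0,0,0],
    [0,0,0,0,0,0],
    [0,0,0,0,0,0],
    [0,0,0,0,0,0]
  ],
  "grip": -1
}}

```text
time: 24.95
tcp_pos: [0.4099, 0.2579, 0.0667]
eef_rot: [180.0, 0.0, -19.5]
contact_force: [0.4, -0.3, 0.3]
grip_width: 0.0846
finger_force: 0.0
```

Request:
{"api": "servo_tool", "payload": {
  "increments": [
    [0,0,-0.1,0,0,0],
    [0,0,-0.2,0,0,0],
    [0,0,-0.05,0,0,0]
  ]
}}

```text
time: 25.25
tcp_pos: [0.4111, 0.2587, 0.1395]
eef_rot: [-179.9, -0.1, -19.5]
contact_force: [-0.5, 0.3, -1.0]
grip_width: 0.0852
finger_force: 0.0
```

```bash
python3 - <<'E'
from h import *
avg(1)
a=plan(.46,.16,.14,0); plan(.5178,.1145,.11,20,start=a)
E
```

```text
pos [0.41138 0.2588  0.13969] sd [0. 0. 0.] F [1.26 0.38 1.87] t 25.3
3 [[0.131,0.128,-0.001,0,0,-0.036],[0.116,0.142,-0.001,0,0,-0.036],[0.099,0.154,-0.001,0,0,-0.036]]
3 [[0.096,0.076,0.05,0,0,-0.037],[0.087,0.087,0.05,0,0,-0.037],[0.076,0.096,0.05,0,0,-0.037]]
```

```bash
python3 - <<'E'
from h import *
plan(.5178,.1150,.12,82)
E
```

```text
13 [[0.057,0.039,0.008,0,0,-0.043],[0.051,0.046,0.008,0,0,-0.043],[0.045,0.052,0.008,0,0,-0.043],[0.037,0.058,0.008,0,0,-0.043],[0.029,0.062,0.008,0,0,-0.043],[0.02,0.066,0.008,0,0,-0.043],[0.011,0.068,0.008,0,0,-0.043],[0.002,0.069,0.008,0,0,-0.043],[-0.008,0.068,0.008,0,0,-0.043],[-0.017,0.067,0.008,0,0,-0.043],[-0.026,0.064,0.008,0,0,-0.043],[-0.034,0.06,0.008,0,0,-0.043],[-0.042,0.054,0.008,0,0,-0.043]]
```

Request:
{"api": "servo_tool", "payload": {
  "increments": [
    [0.057,0.039,0.008,0,0,-0.043],
    [0.051,0.046,0.008,0,0,-0.043],
    [0.045,0.052,0.008,0,0,-0.043],
    [0.037,0.058,0.008,0,0,-0.043],
    [0.029,0.062,0.008,0,0,-0.043],
    [0.02,0.066,0.008,0,0,-0.043],
    [0.011,0.068,0.008,0,0,-0.043],
    [0.002,0.069,0.008,0,0,-0.043],
    [-0.008,0.068,0.008,0,0,-0.043],
    [-0.017,0.067,0.008,0,0,-0.043]
  ]
}}

```text
time: 26.3
tcp_pos: [0.4911, 0.1464, 0.1196]
eef_rot: [-180.0, 0.0, 58.3]
contact_force: [0.4, 0.2, -0.7]
grip_width: 0.0855
finger_force: 0.0
```

Request:
{"api": "servo_tool", "payload": {
  "increments": [
    [-0.026,0.064,0.008,0,0,-0.043],
    [-0.034,0.06,0.008,0,0,-0.043],
    [-0.042,0.054,0.008,0,0,-0.043],
    [0,0,0,0,0,0],
    [0,0,0,0,0,0]
  ]
}}

```text
time: 26.8
tcp_pos: [0.5149, 0.1134, 0.1151]
eef_rot: [-179.9, 0.0, 80.9]
contact_force: [-0.3, -0.3, -0.7]
grip_width: 0.0855
finger_force: 0.0
```

```bash
python3 - <<'E'
from h import *
np.set_printoptions(precision=4,suppress=True)
avg(1);robot.grab_frame('side')
for c in('top','side'): print([(r['p'],at(c,r['point'],.066)) for r in robot.spot_point(c,'knob_side_grip')[:2]])
plan(.5178,.1150,.053,82)
E
```

```text
pos [0.5148 0.1137 0.1153] sd [0. 0. 0.] F [-0.65  0.66  0.06] t 26.85
[]
[(0.6, array([0.5277, 0.1182, 0.066 ]))]
2 [[0.004,0.007,0.157,0,0,-0.003],[0.004,0.007,0.157,0,0,-0.003]]
```

Request:
{"api": "servo_tool", "payload": {
  "increments": [
    [0.012,0.01,0.16,0,0,0],
    [0.008,0.01,0.13,0,0,0],
    [0,0,0.02,0,0,0],
    [0,0,0,0,0,0]
  ]
}}

```text
time: 27.4
tcp_pos: [0.5193, 0.117, 0.0536]
eef_rot: [-179.9, 0.0, 81.2]
contact_force: [0.6, 0.1, -0.1]
grip_width: 0.0852
finger_force: 0.0
```

Request:
{"api": "servo_tool", "payload": {
  "increments": [
    [0,0,0,0,0,0],
    [0,0,0,0,0,0],
    [0,0,0,0,0,0],
    [0,0,0,0,0,0],
    [0,0,0,0,0,0],
    [0,0,0,0,0,0],
    [0,0,0,0,0,0],
    [0,0,0,0,0,0]
  ],
  "grip": 1,
  "force": 50
}}

```text
time: 28.2
tcp_pos: [0.5221, 0.1168, 0.0552]
eef_rot: [179.8, -0.1, 81.2]
contact_force: [4.9, -4.5, 11.8]
grip_width: 0.0302
finger_force: 48.6
```

Request:
{"api": "servo_tool", "payload": {
  "increments": [
    [0,0.003,-0.003,0,0,0],
    [0,0,0,0,0,-0.03],
    [0,0,0,0,0,-0.03],
    [0,0,0,0,0,-0.029],
    [0,0,0,0,0,0],
    [0,0,0,0,0,0]
  ]
}}

```text
time: 28.8
tcp_pos: [0.5221, 0.1168, 0.0553]
eef_rot: [179.8, 0.0, 97.2]
contact_force: [4.3, -2.9, 6.3]
grip_width: 0.0298
finger_force: 50.7
```

Request:
{"api": "servo_tool", "payload": {
  "increments": [
    [0,0,0,0,0,0],
    [0,0,0,0,0,0],
    [0,0,0,0,0,0],
    [0,0,0,0,0,0]
  ],
  "grip": -1
}}

```text
time: 29.2
tcp_pos: [0.5204, 0.1168, 0.0545]
eef_rot: [-180.0, -0.0, 97.2]
contact_force: [-0.3, -0.4, 0.9]
grip_width: 0.0845
finger_force: 0.0
```

Request:
{"api": "servo_tool", "payload": {
  "increments": [
    [0,0,-0.1,0,0,0],
    [0,0,-0.2,0,0,0],
    [0,0,-0.05,0,0,0]
  ]
}}

```text
time: 29.5
tcp_pos: [0.522, 0.1171, 0.1275]
eef_rot: [179.8, -0.0, 97.2]
contact_force: [0.3, 0.4, -0.6]
grip_width: 0.0855
finger_force: 0.0
```

```bash
python3 - <<'E'
from h import *
avg(1)
plan(.4779,.2003,.085,-2.8)
E
```

```text
pos [0.5223  0.11713 0.12768] sd [0. 0. 0.] F [ 0.45 -0.3   2.  ] t 29.55
13 [[0.034,-0.013,0.016,0,0,0.043],[0.032,-0.017,0.016,0,0,0.043],[0.029,-0.021,0.016,0,0,0.043],[0.026,-0.025,0.016,0,0,0.043],[0.022,-0.028,0.016,0,0,0.043],[0.018,-0.031,0.016,0,0,0.043],[0.014,-0.033,0.016,0,0,0.043],[0.01,-0.035,0.016,0,0,0.043],[0.005,-0.036,0.016,0,0,0.043],[0,-0.036,0.016,0,0,0.043],[-0.005,-0.036,0.016,0,0,0.043],[-0.01,-0.035,0.016,0,0,0.043],[-0.014,-0.033,0.016,0,0,0.043]]
```

Request:
{"api": "servo_tool", "payload": {
  "increments": [
    [0.034,-0.013,0.016,0,0,0.043],
    [0.032,-0.017,0.016,0,0,0.043],
    [0.029,-0.021,0.016,0,0,0.043],
    [0.026,-0.025,0.016,0,0,0.043],
    [0.022,-0.028,0.016,0,0,0.043],
    [0.018,-0.031,0.016,0,0,0.043],
    [0.014,-0.033,0.016,0,0,0.043],
    [0.01,-0.035,0.016,0,0,0.043],
    [0.005,-0.036,0.016,0,0,0.043],
    [0,-0.036,0.016,0,0,0.043]
  ],
  "grip": 1
}}

```text
time: 30.55
tcp_pos: [0.4864, 0.1807, 0.0915]
eef_rot: [-180.0, 0.1, 19.5]
contact_force: [0.2, 0.0, -1.3]
grip_width: -0.0003
finger_force: 0.0
```

Request:
{"api": "servo_tool", "payload": {
  "increments": [
    [-0.005,-0.036,0.016,0,0,0.043],
    [-0.01,-0.035,0.016,0,0,0.043],
    [-0.014,-0.033,0.016,0,0,0.043],
    [0,0,0.05,0,0,0],
    [0,0,0,0,0,0],
    [0,0,0,0,0,0]
  ]
}}

```text
time: 31.15
tcp_pos: [0.4767, 0.1994, 0.0723]
eef_rot: [180.0, 0.1, -3.2]
contact_force: [0.1, 0.0, 0.4]
grip_width: 0.0
finger_force: 0.0
```

```bash
python3 - <<'E'
from h import *
avg(1)
plan(.4779,.2003,.066,-2.8)
E
```

```text
pos [0.47696 0.19952 0.07258] sd [0. 0. 0.] F [ 0.57 -1.17  0.02] t 31.2
1 [[0.004,-0.004,0.033,0,0,-0.003]]
```

Request:
{"api": "servo_tool", "payload": {
  "increments": [
    [0.003,0,0.025,0,0,0],
    [0,0,0,0,0,0]
  ]
}}

```text
time: 31.4
tcp_pos: [0.4776, 0.1996, 0.0675]
eef_rot: [180.0, 0.0, -3.4]
contact_force: [0.4, 0.2, 0.3]
grip_width: 0.0001
finger_force: 0.0
```

Request:
{"api": "servo_tool", "payload": {
  "increments": [
    [0,0,0.012,0,0,0],
    [0,0,0,0,0,0]
  ]
}}

```text
time: 31.6
tcp_pos: [0.4775, 0.1997, 0.0653]
eef_rot: [180.0, 0.0, -3.4]
contact_force: [-0.1, 0.2, -0.6]
grip_width: -0.0003
finger_force: 0.0
```

Request:
{"api": "servo_tool", "payload": {
  "increments": [
    [0,0,0.007,0,0,0],
    [0,0,0,0,0,0]
  ]
}}

```text
time: 31.8
tcp_pos: [0.4777, 0.1998, 0.0641]
eef_rot: [-180.0, -0.0, -3.4]
contact_force: [-0.0, 0.6, -1.1]
grip_width: -0.0002
finger_force: 0.0
```

Request:
{"api": "servo_tool", "payload": {
  "increments": [
    [0,0,0.008,0,0,0],
    [0,0,0,0,0,0]
  ]
}}

```text
time: 32.0
tcp_pos: [0.4777, 0.1998, 0.0636]
eef_rot: [-180.0, -0.0, -3.4]
contact_force: [-6.6, -2.5, 26.8]
grip_width: -0.0003
finger_force: 13.7
```

Request:
{"api": "servo_tool", "payload": {
  "increments": [
    [0,0,-0.05,0,0,0],
    [0.171,0.003,0,0,0,0],
    [0.171,0.003,0,0,0,0],
    [0,0,0.04,0,0,0],
    [0,0,0,0,0,0]
  ]
}}

```text
time: 32.5
tcp_pos: [0.5463, 0.1943, 0.064]
eef_rot: [-180.0, -0.0, -3.5]
contact_force: [-0.1, -0.1, 1.1]
grip_width: -0.0001
finger_force: 0.0
```

Request:
{"api": "servo_tool", "payload": {
  "increments": [
    [0,0,0.01,0,0,0],
    [0,0,0,0,0,0]
  ]
}}

```text
time: 32.7
tcp_pos: [0.5458, 0.1944, 0.0637]
eef_rot: [-180.0, -0.1, -3.4]
contact_force: [2.0, -6.0, 16.0]
grip_width: 0.0
finger_force: 7.7
```

Request:
{"api": "servo_tool", "payload": {
  "increments": [
    [0,0,-0.05,0,0,0],
    [0.001,-0.164,0,0,0,0],
    [0.001,-0.164,0.0,0,0,0],
    [0.001,-0.163,0.0,0,0,0],
    [0,0,0.035,0,0,0],
    [0,0,0,0,0,0],
    [0,0,0,0,0,0]
  ]
}}

```text
time: 33.4
tcp_pos: [0.5513, 0.2917, 0.0654]
eef_rot: [180.0, 0.1, -3.4]
contact_force: [0.4, -0.0, -0.5]
grip_width: 0.0002
finger_force: 0.0
```

Request:
{"api": "servo_tool", "payload": {
  "increments": [
    [0,0,0.01,0,0,0],
    [0,0,0,0,0,0]
  ]
}}

```text
time: 33.6
tcp_pos: [0.5521, 0.2916, 0.0641]
eef_rot: [180.0, 0.0, -3.5]
contact_force: [-3.4, -0.2, 8.5]
grip_width: -0.0
finger_force: 4.2
```

Request:
{"api": "servo_tool", "payload": {
  "increments": [
    [0,0,0.007,0,0,0],
    [0,0,0,0,0,0]
  ]
}}

```text
time: 33.8
tcp_pos: [0.5522, 0.2917, 0.0639]
eef_rot: [-180.0, -0.0, -3.5]
contact_force: [-9.9, -1.8, 29.4]
grip_width: 0.0
finger_force: 14.7
```

Request:
{"api": "servo_tool", "payload": {
  "increments": [
    [0,0,-0.1,0,0,0],
    [0,0,-0.2,0,0,0],
    [-0.1,0.2,-0.2,0,0,0],
    [-0.1,0.2,-0.1,0,0,0],
    [0,0.22,0,0,0,0],
    [0,0.22,0,0,0,0],
    [0,0.22,0,0,0,0],
    [0,0.22,0,0,0,0],
    [0,0.1,0,0,0,0],
    [0,0,0,0,0,0]
  ]
}}

```text
time: 34.8
tcp_pos: [0.499, 0.0228, 0.1757]
eef_rot: [180.0, 0.0, -3.7]
contact_force: [0.3, 0.3, -0.3]
grip_width: 0.0
finger_force: 0.0
```

```bash
python3 - <<'E'
from h import *
avg(1)
A=robot.grab_frame('side')[100:380,210:430,::-1];B=robot.grab_frame('top')[130:270,110:410,::-1]
cv2.imwrite('pics/c9.png',np.hstack([cv2.resize(A,(314,400)),cv2.resize(cv2.copyMakeBorder(B,30,30,0,0,cv2.BORDER_CONSTANT),(486,400))]))
E
```

```text
pos [0.49918 0.02416 0.17562] sd [0. 0. 0.] F [-0.47  0.14  0.59] t 34.85
```

View pics/c9.png

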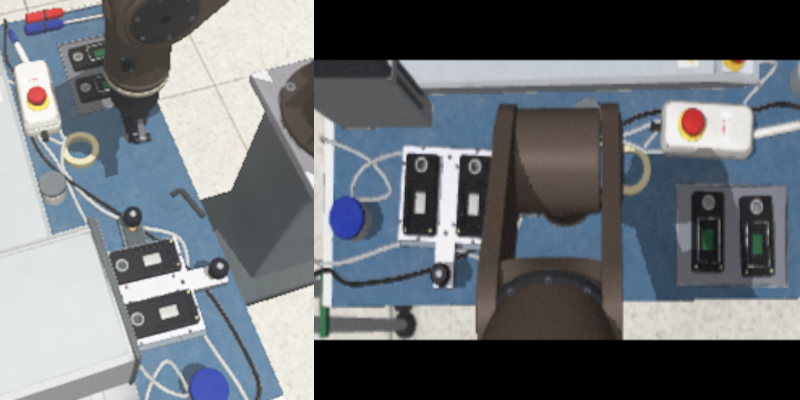

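Both beaded housings lie in the tray at (707,235) and (760,235). Both nests are filled with lenses forward, at (421,165) and (473,165), and the bystanders haven't moved.

```bash
python3 -c "
from rig import robot
print(robot.hand_in())"
```

```text
the job is handed in; nothing more can be done
None
```

I handed the job in at about 35 s: the beaded housing is flat in the tray, the new one is in the left nest with its lens matching the one that stayed, and the plate measures level to within about 0.003 rad both ways; the hand-in returned no verdict.

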